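# Set the iris damper and start the extraction fan

## Task

Before work starts at the leather bench, set the air flow of the round extraction port: push the upright post of its lever around the arc until the pointer stands at the long mark of the scale, without lifting the ring. Then press the push button on the fan control box all the way down, let it come back up, and withdraw. The button must not be pressed before the damper is set, and everything else on the bench stays where it is.

Things in the scene. Friction and masses are not known exactly. Their poses are not given: they have to be found in the camera images.
- port_axis (a point): Centre of the extraction port, on the ring's vertical turning axis, 34 mm above the bench. The port is a round grey flange, 310 mm across and 22 mm high, fixed to the bench, with a black opening 120 mm across under a steel grille whose top is 34 mm above the bench. Around the grille lies a flat aluminium ring, 130 mm inside and 172 mm outside diameter, top 35 mm above the bench.
- lever_post (a point): Centre of the free length of the lever's upright black round post, 14 mm in diameter, 94 mm from the ring's axis. The post stands on the short lever that juts out of the ring; the post's top is 80 mm and the lever's top 37 mm above the bench; the point is at 60 mm. It moves with the ring. Nothing on the port within 100 degrees either side of the middle of the lever's travel is higher than the ring apart from the post.
- pointer (a point): Tip of the lever's pointer, 112 mm from the ring's axis, straight outward of the post, 34 mm above the bench; moves with the ring.
- long_mark (a point): The setting wanted: a point at the inner end of the scale's one long mark, 112 mm from the ring's axis and 34 mm above the bench, where the pointer's tip should come. The scale is a curved aluminium plate on the flange, outside the ring, with seven raised dark radial marks 0.16 rad apart: three short ones (11 mm) on each side and in the middle the long one (36 mm long, 7 mm wide). The plate is clamped at a different place from day to day; it does not move during the work.
- ring_lever (a joint): Angle of ring and lever in rad, growing counter-clockwise seen from above, from -1.25 to 1.25 (end stops); 0 is the middle of its travel. The ring stays where it is left; a sideways push of about 3 N at the post turns it slowly.
- ring_lift (a joint): How far the ring has been lifted off its seat, in m (0 seated, 0.02 at most). The ring with its lever (0.7 kg) lies loose on its seat and would come up if pulled; it must stay down.
- fan_button_top (a point): Centre of the top of the black round push button, 30 mm in diameter, in a grey housing on top of the fan control box, a plain grey box 110 x 90 x 45 mm fixed to the bench to the left or the right of the port (on the other side stands a wooden block with five upright steel punches, up to 114 mm high). Pressed straight down.
- fan_button (a joint): Travel of the fan button in m: 0 up, 0.006 fully down; a spring returns it, fully down takes 5 N.
- rivet_jar: Bystander: clear jar with metal cap, 48 mm across, 65 mm high, standing beside the port; origin at the centre of its underside.
- spool: Bystander: empty wooden spool, 44 mm across, 48 mm high, standing beside the port; origin at the centre of its underside.
- dome_die: Bystander: steel die, 28 mm across, 22 mm high, standing on the port's flange, on the side away from the scale; origin at the centre of its underside.
- hammer: Bystander: wooden-handled hammer lying on the left part of the bench, about 220 mm long; origin about half-way along.
- awl: Bystander: awl lying on the bench beyond the port, about 150 mm long; origin about half-way along.
- setter: Bystander: steel rivet setter, 75 mm high, standing on the white cutting board; origin at the centre of its underside.
- tape: Bystander: cardboard ring, 90 mm across, 30 mm high; origin at the centre of its underside.

How it is judged:
By the outcome, as a careful person would: the job done as asked, in the order asked, and still so for the second after the job is handed in, with the robot touching nothing.
It also fails if it takes over 51 s, if anything falls off the work surface, if the arm or the gripper's body presses on something with over 40 N, if the wrist force passes 120 N, or if a joint passes its speed limit or range.

## Robot

A 7-joint arm with a two-finger parallel gripper is mounted at the origin on the work surface. World frame = base frame: x ahead of the robot, y to its left, z up, the work surface at z = 0. Lengths are in mm, angles in rad, forces in N, time in s.
With the tool pointing down it reaches from about 400 to 850 mm from the base axis. Payload 6.9 kg.
Tool frame: the origin (TCP) lies midway between the tips of the shut fingers; the grasp point (between the pads) lies 19 mm behind it; z points along the fingers, y is the direction in which the jaws open and shut (so a half turn about z gives the same grasp; the last joint's range is limited). The gripper opens to 85 mm and grips with 20 to 120 N. Pads are 22 mm wide; open, the fingers measure 114 mm over their backs; the gripper's body (76 mm by 85 mm) begins 54 mm behind the grasp point. The pads swing forward as they close: fully open they stand 13 mm farther back than shut.
Start: joints at [-1.204, 0.507, -0.238, 1.5, 0.126, 1.149, -0.155], TCP at [161.781, 603.686, 205.375] pointing down, gripper open.
Joint ranges: [-3.08, 3.08], [-0.24, 2.05], [-1.43, 1.35], [0, 2.5], [-1.52, 4.66], [0.17, 1.96], [-2.89, 2.89]. Speed limits (rad/s): [2.39, 2.39, 3.14, 3.14, 3.14, 3.14, 3.14].

## Interface

Orientations are given as [roll, pitch, yaw] about the fixed x, y, z axes, in that order (R = Rz(yaw) Ry(pitch) Rx(roll)).
In Python, from bench import arm, cams, ticket gives the robot as it stands.
- The arm moves only by the shell command python3 -m creep 'ROWS' [FORCE]. ROWS is JSON, a list of rows, each an object of numbers: "x", "y", "z": the shift along the tool's x, y, z in units of 0.2 m (1.0 is 0.2 m); "ax", "ay", "az": the turn, a rotation vector about the tool's x, y, z in units of pi rad (1.0 is pi rad); "fingers": the closure, from 0 (fully open) to 1 (shut). In form: [{"x": .., "y": .., "z": .., "ax": .., "ay": .., "az": .., "fingers": ..}, ...]. A call has 1 to 12 rows; each row is the pose to reach, as a shift and turn from the pose commanded when the call began, along the tool's axes at that moment, turning the shorter way round; what a row does not reach only later rows make up. A row lasts 1/10 s, in which the tool goes at most 50 mm and 8.59 degrees, less where a joint would pass 70% of its speed; a pose out of reach is approached as far as the arm can. A call with a number of a shift or a turn outside -1 to 1 is refused whole. A call with a gripper value outside its range is refused whole. The fingers move at their own pace and stop on an object; FORCE is the grip in N (left out, the last holds). Time passes only in rows, so rows that repeat a pose let the fingers close. It gives the time, the measured TCP pose, the force and the opening at its end, in the units of the state.
- arm.get_state(): the state, without advancing time (a new reading comes with each control period).
- cams.capture(name): name is "scene" or "top" or "wrist"; returns a dict with "pixels" (384x512x3 uint8, red, green, blue), "fx", "fy", "cx", "cy" (pixels), "R" (3x3) and "t" (3): a world point X has camera coordinates R X + t. Camera axes: x right, y down, z forward; pixel columns grow to the right and rows downward; lengths in mm; the calibration is good to about 2 mm. A picture is of the moment at which its call begins. There is no depth.
- ticket.finish_job(): hands the job in, once; it reports no verdict.
Trained networks look in the newest picture that a camera, given by its name, has taken for a name from the list of things; names that differ only in an ending like _2 or _b are one class to them, and where a whole thing is asked for, a point or a joint stands for the part that bears it (a point fixed in the world has none). Each returns a list of dicts, best first, with "score" (0 to 1); they miss things now and then, are a little off and sometimes report something else, mostly with a low value. They report only what shows in the picture. A call takes as long as a camera call.
- cams.recognise(camera, thing): "centre" ([x, y, z] in mm, in world coordinates, good to about 4 mm: the middle of the surface that is visible of it).
- cams.regions_of(camera, thing): "region" (384x512 bool, what is visible of it).
The state is a dict: "t": time; "qpos": joint angles; "joint_vel": joint speeds; "joint_torque": joint torques, N m; "position": TCP position; "tool_rot": TCP orientation; "ft_force": force on the tool from outside, world axes, zero at the start; "ft_torque": the same for the moment, N m; "finger_gap": finger opening in mm.
Only numpy, scipy, OpenCV 4.12 (cv2) and the standard library are available. Lean on these libraries where they do the work, as an engineer would, in place of code of your own. Each camera call takes 0.05 s, during which the arm holds its last target.

## Working session

There is one attempt and no reset: what is moved stays moved. The work goes in short steps, Python scripts to look and compute and a shell command to move; the robot and the scene stay as the last step left them, time stands still between calls to the robot, and variables do not carry over. Pictures are saved under pics/ and viewed, and the job is handed in when it is done.

```bash
mkdir -p pics; ls; python3 - <<'E'
from bench import arm, cams, ticket
import cv2
s=arm.get_state(); print(s['t'],s['position'],s['tool_rot'],s['finger_gap'])
for n in ['scene','top']:
    c=cams.capture(n); cv2.imwrite(f'pics/{n}1.png',c['pixels'][:,:,::-1])
    print(n,c['fx'],c['R'],c['t'])
    for th in ['port_axis','lever_post','pointer','long_mark','fan_button_top','rivet_jar','spool','dome_die','tape']:
        print(th,[(round(r['score'],2),[round(v) for v in r['centre']]) for r in cams.recognise(n,th)[:2]])
print(arm.get_state()['t'])
E
```

```text
pics
0.0 [161.68446002 603.1409661  204.5294908 ] [-3.13977485e+00  3.85833326e-05  2.87986641e+00] 85.41997604753894
scene 440.2295620563912 [[ 0.70889148  0.70524417 -0.01017488]
 [ 0.4439377  -0.45735071 -0.77055152]
 [-0.54808045  0.5417204  -0.6372965 ]] [-423.74941238 -192.93534352 1599.09664881]
port_axis [(0.76, [590, -38, 20])]
lever_post [(0.59, [590, -20, 35]), (0.54, [650, 478, 20])]
pointer [(0.59, [585, -19, 31])]
long_mark [(0.92, [656, 99, 25]), (0.67, [581, -18, 29])]
fan_button_top [(0.47, [449, -346, 65])]
rivet_jar []
spool [(0.63, [403, -220, 36]), (0.35, [593, -39, 22])]
dome_die [(0.4, [466, -46, 39])]
tape [(0.89, [618, -484, 25])]
top 375.828569151194 [[ 7.74888649e-04 -9.99984690e-01 -5.47897697e-03]
 [-9.92374326e-01 -9.36387675e-05 -1.23260651e-01]
 [ 1.23258251e-01  5.53270936e-03 -9.92359206e-01]] [  23.64204363  572.17657048 1398.28166141]
port_axis [(0.79, [564, -16, 20])]
lever_post [(0.61, [570, -10, 36])]
pointer [(0.9, [570, -9, 37]), (0.18, [557, -15, 22])]
long_mark [(0.89, [644, 102, 23])]
fan_button_top [(0.57, [440, -341, 68])]
rivet_jar [(0.57, [377, 194, 61])]
spool [(0.41, [395, -212, 45])]
dome_die [(0.39, [459, -39, 44])]
tape [(0.76, [613, -478, 32])]
1.0
```

View pics/scene1.png

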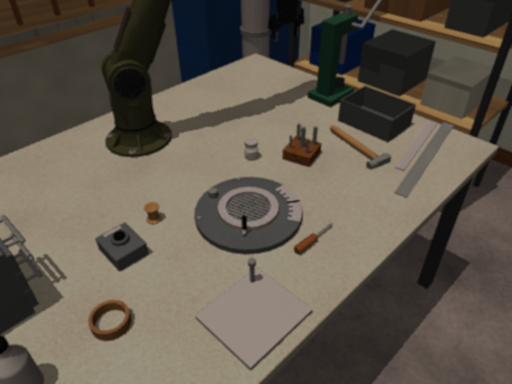

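View pics/top1.png

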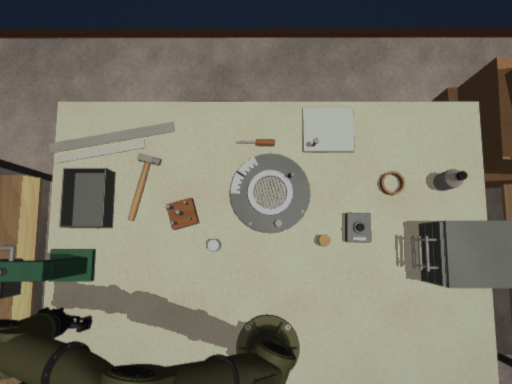

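The scene and top pictures show the port at top pixel (270,192), with the post near (290,176) at ahead-right. The scale is at about (243,172) to the ahead-left, and the button box is at (358,227) on the right. I'll zoom in next and measure.

```bash
python3 - <<'E'
import cv2
a=cv2.imread('pics/top1.png')[140:250,215:385]; b=cv2.imread('pics/scene1.png')[160:270,90:320]
cv2.imwrite('pics/top1z.png',cv2.resize(a,None,fx=4.7,fy=4.7,interpolation=cv2.INTER_CUBIC))
cv2.imwrite('pics/scene1z.png',cv2.resize(b,None,fx=3.4,fy=3.4,interpolation=cv2.INTER_CUBIC))
E
```

```text
(no output)
```

View pics/top1z.png

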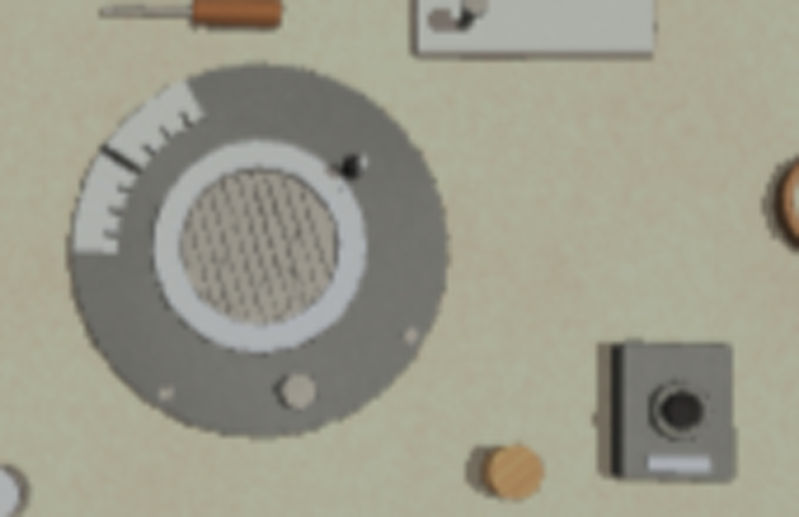

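View pics/scene1z.png

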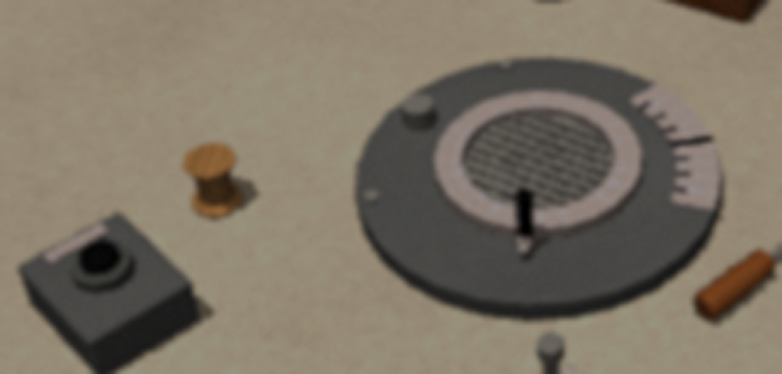

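```bash
cat > h.py <<'E'
import numpy as np
from bench import arm,cams,ticket
import cv2
def bp(c,u,v,z):
    R=np.array(c['R']);t=np.array(c['t']);C=-R.T@t
    d=R.T@np.array([(u-c['cx'])/c['fx'],(v-c['cy'])/c['fy'],1]); return C+d*(z-C[2])/d[2]
def proj(c,X):
    p=np.array(c['R'])@X+np.array(c['t']); return np.array([c['fx']*p[0]/p[2]+c['cx'],c['fy']*p[1]/p[2]+c['cy']])
E
python3 - <<'E'
from h import *
T=cams.capture('top');S=cams.capture('scene')
zt=lambda u,v:((u+.5)/4.7-.5+215,(v+.5)/4.7-.5+140)
zs=lambda u,v:((u+.5)/3.4-.5+90,(v+.5)/3.4-.5+160)
print('ring T',bp(T,*zt(260,246),35),'flange T',bp(T,*zt(258,251),22))
print('ring S',bp(S,*zs(538,162),35), [np.round(bp(S,*zs(*p),35)) for p in [(434,158),(642,158),(540,90),(540,232)]])
print('inner',bp(T,*zt(138,172),34),'outer',bp(T,*zt(103,150),34))
print('innerS',bp(S,*zs(678,142),34),'outer',bp(S,*zs(711,138),34))
print('tip T',bp(T,*zt(365,158),34),'tip S',bp(S,*zs(526,254),34))
print('post top S',bp(S,*zs(525,192),80),'bottom',bp(S,*zs(525,234),37))
print('post top T',bp(T,*zt(355,166),80),bp(T,*zt(345,170),37))
for z in (60,66,70): print('btn',z,bp(T,*zt(682,410),z),bp(S,*zs(101,255),z))
print(arm.get_state()['t'])
E
```

```text
ring T [577.32844958  -8.57476203  35.        ] flange T [574.85968852  -7.1520448   22.        ]
ring S [581.81333512 -14.74891546  35.        ] [array([516., -72.,  35.]), array([641.,  49.,  35.]), array([515.,  53.,  35.]), array([643., -72.,  35.])]
inner [638.42308055  90.98907323  34.        ] outer [656.68043951 119.77001504  34.        ]
innerS [647.91086985  86.65096886  34.        ] outer [664.56909478 110.08088623  34.        ]
tip T [649.99267816 -94.572617    34.        ] tip S [651.47485573 -96.02510837  34.        ]
post top S [636.36661155 -80.80423778  80.        ] bottom [637.1751954  -83.19587033  37.        ]
post top T [635.35603977 -83.03894368  80.        ] [639.5365583  -77.95035654  37.        ]
btn 60 [ 443.90864373 -340.29826245   60.        ] [ 440.33821897 -339.45328541   60.        ]
btn 66 [ 443.7006842  -338.76953927   66.        ] [ 446.45744586 -341.80679692   66.        ]
btn 70 [ 443.56204451 -337.75039048   70.        ] [ 450.53693046 -343.3758046    70.        ]
1.1
```

```bash
cat >> h.py <<'E'
from scipy.spatial.transform import Rotation as Ro
def rot(s): return Ro.from_euler('xyz',s['tool_rot']).as_matrix()
def st():
    s=arm.get_state();R=rot(s)
    print('t',round(s['t'],2),'pos',np.round(s['position'],1),'yang',round(np.degrees(np.arctan2(R[1,1],R[0,1])),1),'zax',np.round(R[:,2],3),'gap',round(s['finger_gap'],1),'F',np.round(s['ft_force'],1),'q',np.round(s['qpos'],2)); return s
def to(x,y,z,yang=None,p0=None):
    s=arm.get_state();R=rot(s);p=np.array(s['position'] if p0 is None else p0)
    d=R.T@(np.array([x,y,z])-p)/200
    a=None
    if yang is not None:
        t=np.radians(yang);yy=np.array([np.cos(t),np.sin(t),0]);zz=np.array([0,0,-1.]);xx=np.cross(yy,zz)
        a=np.round(Ro.from_matrix(R.T@np.c_[xx,yy,zz]).as_rotvec()/np.pi,4)
    print('to',(round(x,1),round(y,1),round(z,1)),'d',np.round(d,4),'a',a)
E
python3 - <<'E'
from h import *
s=st(); p=np.array(s['position']);g=np.array([560,-10,260])
to(*g,60)
E
```

```text
t 1.1 pos [161.8 603.7 205.4] yang 75.0 zax [-0.  0. -1.] gap 85.3 F [ 0.1 -0.2  0. ] q [-1.2   0.51 -0.24  1.5   0.13  1.15 -0.15]
to (np.int64(560), np.int64(-10), np.int64(260)) d [-2.7176 -2.4484 -0.2732] a [-0.     -0.      0.0833]
```

```bash
python3 -m creep '[{"x":-0.9,"y":-0.82,"z":-0.1},{"x":-0.9,"y":-0.82,"z":-0.1},{"x":-0.9,"y":-0.82,"z":-0.1},{"x":-0.9,"y":-0.82,"z":-0.1},{"x":-0.9,"y":-0.82,"z":-0.1}]'
python3 -m creep '[{"x":-0.9,"y":-0.82,"z":-0.1},{"x":-0.9,"y":-0.82,"z":-0.1},{"x":-0.9,"y":-0.82,"z":-0.1},{"x":-0.9,"y":-0.82,"z":-0.1},{"x":-0.9,"y":-0.82,"z":-0.1},{"x":-0.9,"y":-0.82,"z":-0.1}]'; python3 -c "
from h import *
st();to(560,-10,270,60)"
```

```text
t 1.1 pos [161.8 603.7 205.4] yang 75.0 zax [-0.  0. -1.] gap 85.3 F [ 0.1 -0.2  0. ] q [-1.2   0.51 -0.24  1.5   0.13  1.15 -0.15]
to (560, -10, 270) d [-2.7176 -2.4484 -0.3232] a [-0.     -0.      0.0833]schema error: expected keys x, y, z, ax, ay, az, fingers
schema error: expected keys x, y, z, ax, ay, az, fingers
```

```bash
python3 -m creep '[{"x":-0.9,"y":-0.82,"z":-0.1,"ax":0,"ay":0,"az":0,"fingers":0},{"x":-0.9,"y":-0.82,"z":-0.1,"ax":0,"ay":0,"az":0,"fingers":0},{"x":-0.9,"y":-0.82,"z":-0.1,"ax":0,"ay":0,"az":0,"fingers":0},{"x":-0.9,"y":-0.82,"z":-0.1,"ax":0,"ay":0,"az":0,"fingers":0},{"x":-0.9,"y":-0.82,"z":-0.1,"ax":0,"ay":0,"az":0,"fingers":0},{"x":-0.9,"y":-0.82,"z":-0.1,"ax":0,"ay":0,"az":0,"fingers":0}]'
python3 -c "
from h import *
st();to(560,-10,270,60)"
```

```text
t: 1.7
position: [297.8, 393.1, 226.1]
tool_rot: [-3.14, 0.003, 2.87]
ft_force: [0.5, 1.1, 0.3]
finger_gap: 85.2
t 1.7 pos [297.8 393.1 226.1] yang 74.5 zax [ 0.003 -0.002 -1.   ] gap 85.2 F [0.5 1.1 0.3] q [-0.82  0.28 -0.2   1.8   0.07  1.06  0.25]
to (560, -10, 270) d [-1.8038 -1.591  -0.2112] a [-0.0003  0.0011  0.0804]
```

```bash
python3 -m creep '[{"x":-0.9,"y":-0.8,"z":-0.1,"ax":0,"ay":0,"az":0.04,"fingers":0},{"x":-0.9,"y":-0.8,"z":-0.1,"ax":0,"ay":0,"az":0.04,"fingers":0},{"x":-0.9,"y":-0.8,"z":-0.1,"ax":0,"ay":0,"az":0.04,"fingers":0},{"x":-0.9,"y":-0.8,"z":-0.1,"ax":0,"ay":0,"az":0.04,"fingers":0},{"x":-0.9,"y":-0.8,"z":-0.1,"ax":0,"ay":0,"az":0.04,"fingers":0},{"x":-0.9,"y":-0.8,"z":-0.1,"ax":0,"ay":0,"az":0.04,"fingers":0}]'
python3 -c "
from h import *
st();to(560,-10,270,60)"
```

```text
t: 2.3
position: [429.0, 192.2, 246.0]
tool_rot: [-3.141, 0.003, 2.745]
ft_force: [-0.1, 0.6, -0.4]
finger_gap: 85.5
t 2.3 pos [429.  192.2 246. ] yang 67.3 zax [ 0.002 -0.002 -1.   ] gap 85.5 F [-0.1  0.6 -0.4] q [-0.43  0.23 -0.05  1.82  0.02  1.09  0.68]
to (560, -10, 270) d [-0.995  -0.6799 -0.1167] a [-0.0002  0.001   0.0404]
```

```bash
python3 -m creep '[{"x":-1,"y":-0.68,"z":-0.12,"ax":0,"ay":0,"az":0.04,"fingers":0},{"x":-1,"y":-0.68,"z":-0.12,"ax":0,"ay":0,"az":0.04,"fingers":0},{"x":-1,"y":-0.68,"z":-0.12,"ax":0,"ay":0,"az":0.04,"fingers":0},{"x":-1,"y":-0.68,"z":-0.12,"ax":0,"ay":0,"az":0.04,"fingers":0},{"x":-1,"y":-0.68,"z":-0.12,"ax":0,"ay":0,"az":0.04,"fingers":0},{"x":-1,"y":-0.68,"z":-0.12,"ax":0,"ay":0,"az":0.04,"fingers":0},{"x":-1,"y":-0.68,"z":-0.12,"ax":0,"ay":0,"az":0.04,"fingers":0}]'
python3 -c "
from h import *
st()
c=cams.capture('wrist');cv2.imwrite('pics/w1.png',c['pixels'][:,:,::-1])
import pickle;pickle.dump(c,open('w1.pkl','wb'))
C=-np.array(c['R']).T@np.array(c['t']);print(C)
for th in ['port_axis','lever_post','pointer','long_mark','fan_button_top']:
  print(th,[(round(r['score'],2),[round(v) for v in r['centre']]) for r in cams.recognise('wrist',th)[:2]])
"
```

```text
t: 3.0
position: [559.7, -3.6, 268.9]
tool_rot: [3.141, -0.001, 2.627]
ft_force: [0.6, 1.1, -0.3]
finger_gap: 85.4
t 3.0 pos [559.7  -3.6 268.9] yang 60.5 zax [-0.001  0.001 -1.   ] gap 85.4 F [ 0.6  1.1 -0.3] q [-0.09  0.36  0.07  1.57 -0.03  1.22  1.05]
[495.08694321  32.64466732 437.42324514]
port_axis [(0.92, [554, -6, 19])]
lever_post [(0.96, [564, -7, 36]), (0.66, [441, -335, 61])]
pointer [(0.72, [569, -5, 36]), (0.16, [570, -9, 33])]
long_mark [(0.82, [639, 100, 26])]
fan_button_top []
```

View pics/w1.png

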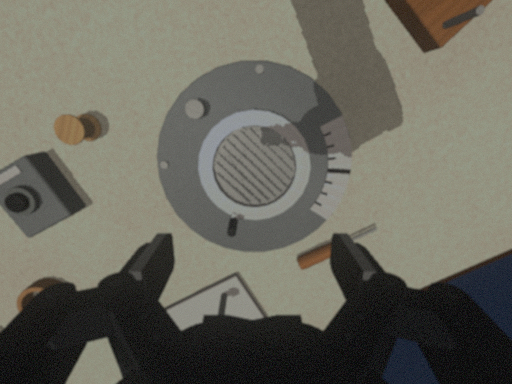

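```bash
python3 - <<'E'
import cv2
a=cv2.imread('pics/w1.png')[90:250,190:360]
cv2.imwrite('pics/w1z.png',cv2.resize(a,None,fx=3.7,fy=3.7,interpolation=cv2.INTER_CUBIC))
E
```

```text
(no output)
```

View pics/w1z.png

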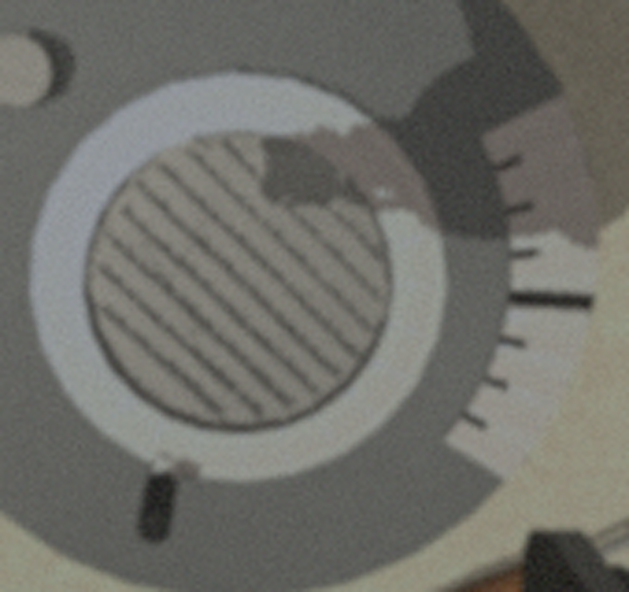

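```bash
python3 - <<'E'
from h import *
import pickle
W=pickle.load(open('w1.pkl','rb'))
zz=lambda u,v:((u+.5)/3.7-.5+190,(v+.5)/3.7-.5+90)
P=np.array([bp(W,*zz(*p),35)[:2] for p in [(30,277),(446,277),(238,72),(238,481)]])
A=np.c_[2*P,np.ones(4)];x=np.linalg.lstsq(A,(P**2).sum(1),rcond=None)[0];print('ring c',x[:2],'r',np.sqrt(x[2]+x[:2]@x[:2]))
c=x[:2]
for p,z in [((512,298),34),((593,301),34),((160,478),37),((154,532),80),((154,537),80)]:
    q=bp(W,*zz(*p),z)[:2];d=q-c;print(p,np.round(q,1),np.hypot(*d),np.degrees(np.arctan2(d[1],d[0])))
# model overlay predictions
for b in (16,20): pass
for z in (55,60,66): print('btn',z,bp(W,17,201,z))
E
```

```text
ring c [574.90880905  -9.14518161] r 86.54120083736181
(512, 298) [634.8  88.7] 114.71371346151501 58.52068016109364
(593, 301) [652.6 117.7] 148.73679017836517 58.49427555999878
(160, 478) [631.7 -80.2] 90.9748274303531 -51.39965191666936
(154, 532) [635.9 -82.1] 95.06416571652876 -50.09907134969672
(154, 537) [637.8 -83.2] 97.14167980629179 -49.66838368968626
btn 55 [ 439.02779415 -346.18628316   55.        ]
btn 60 [ 439.76074056 -341.23325068   60.        ]
btn 66 [ 440.64027626 -335.28961171   66.        ]
```

```bash
python3 -c "
from h import *
st();to(635.5,-81.5,120,40)"
```

```text
t 3.3 pos [559.1  -2.5 269.5] yang 60.7 zax [ 0.  0. -1.] gap 85.4 F [0.1 0.1 1.4] q [-0.09  0.35  0.07  1.57 -0.03  1.22  1.05]
to (635.5, -81.5, 120) d [-0.5267 -0.1579  0.7475] a [ 1.000e-04 -1.000e-04  1.151e-01]
```

```bash
python3 -m creep '[{"x":-0.527,"y":-0.158,"z":0.748,"ax":0,"ay":0,"az":0.115,"fingers":0.5},{"x":-0.527,"y":-0.158,"z":0.748,"ax":0,"ay":0,"az":0.115,"fingers":0.5},{"x":-0.527,"y":-0.158,"z":0.748,"ax":0,"ay":0,"az":0.115,"fingers":0.5},{"x":-0.527,"y":-0.158,"z":0.748,"ax":0,"ay":0,"az":0.115,"fingers":0.5},{"x":-0.527,"y":-0.158,"z":0.748,"ax":0,"ay":0,"az":0.115,"fingers":0.5},{"x":-0.527,"y":-0.158,"z":0.748,"ax":0,"ay":0,"az":0.115,"fingers":0.5}]' 30
python3 -c "
from h import *
st()
c=cams.capture('wrist');cv2.imwrite('pics/w2.png',c['pixels'][:,:,::-1])
st();to(635.5,-81.5,46,40)
"
```

```text
t: 3.9
position: [635.4, -82.5, 119.4]
tool_rot: [-3.141, -0.001, 2.268]
ft_force: [0.5, 0.7, 0.8]
finger_gap: 42.4
t 3.9 pos [635.4 -82.5 119.4] yang 39.9 zax [-0.001  0.001 -1.   ] gap 42.4 F [0.5 0.7 0.8] q [ 0.    0.61  0.15  1.58 -0.1   0.97  0.88]
t 3.95 pos [635.9 -82.  120.7] yang 40.0 zax [ 0.001  0.001 -1.   ] gap 42.6 F [1.1 0.1 1.3] q [ 0.    0.6   0.15  1.57 -0.1   0.97  0.88]
to (635.5, -81.5, 46) d [ 0.0032 -0.0004  0.3733] a [ 0.0003 -0.     -0.0002]
```

View pics/w2.png

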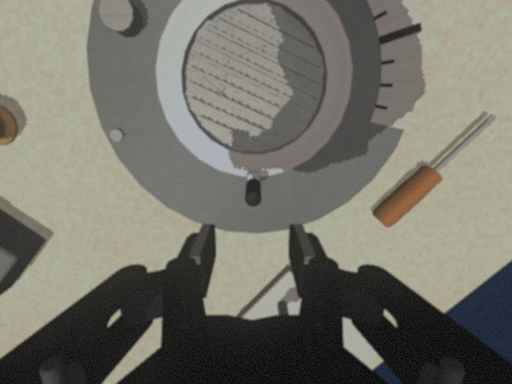

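The post shows at (253,190), centred between the fingers, whose tips are at 208 and 296. I'll descend now.

```bash
python3 -m creep '[{"x":0,"y":0,"z":0.2,"ax":0,"ay":0,"az":0,"fingers":0.5},{"x":0,"y":0,"z":0.37,"ax":0,"ay":0,"az":0,"fingers":0.5},{"x":0,"y":0,"z":0.37,"ax":0,"ay":0,"az":0,"fingers":0.5}]' 30
python3 -c "
from h import *
c=cams.capture('wrist');cv2.imwrite('pics/w3.png',c['pixels'][:,:,::-1])
c=cams.capture('scene');a=c['pixels'][160:270,90:320,::-1];cv2.imwrite('pics/s3.png',cv2.resize(a,None,fx=3.4,fy=3.4))
st()
"
```

```text
t: 4.25
position: [633.3, -81.1, 43.8]
tool_rot: [-3.139, -0.004, 2.269]
ft_force: [-0.1, 0.8, 0.5]
finger_gap: 42.7
t 4.35 pos [636.4 -82.3  47.7] yang 40.0 zax [ 0.002  0.    -1.   ] gap 42.7 F [ 0.5 -0.   0.5] q [ 0.01  0.68  0.14  1.65 -0.12  0.82  0.89]
```

View pics/w3.png

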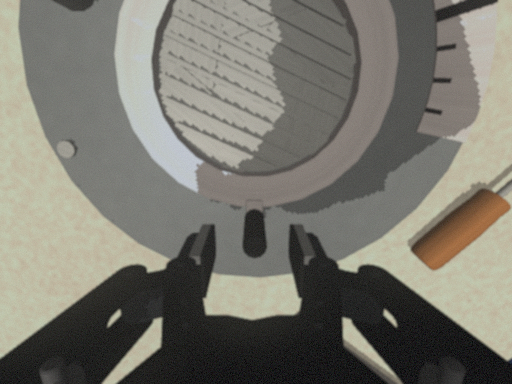

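View pics/s3.png

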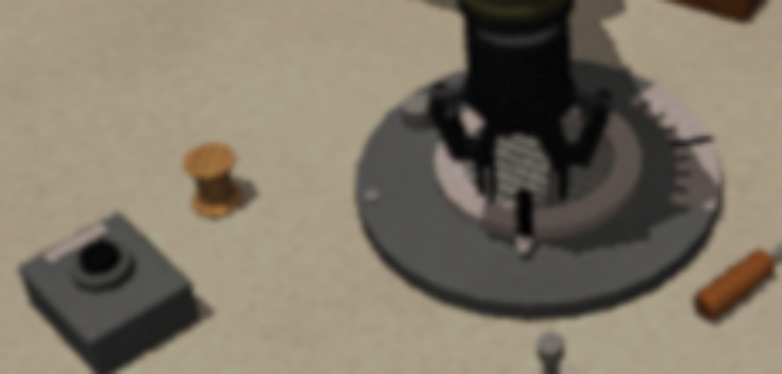

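```bash
python3 - <<'E'
from h import *
c=cams.capture('scene'); w=cams.capture('wrist')
s=st();R=rot(s);p=np.array(s['position'])
for dy in (-22,0,22):
  for dz in (0,-7,-20):
    X=p+R@np.array([0,dy,dz]); q=proj(c,X); print(dy,dz,np.round(X),'scenez',np.round((q-[90,160])*3.4),'wrist',np.round(proj(w,X)))
for z in (37,50,80): X=np.array([635.5,-81.5,z]);print(z,np.round((proj(c,X)-[90,160])*3.4),np.round(proj(w,X)))
E
```

```text
t 4.45 pos [637.4 -83.   48.7] yang 39.9 zax [ 0.004 -0.    -1.   ] gap 42.7 F [ 0.7  0.3 -0.6] q [ 0.01  0.68  0.14  1.65 -0.12  0.82  0.89]
-22 0 [621. -97.  49.] scenez [496. 221.] wrist [220. 220.]
-22 -7 [621. -97.  56.] scenez [496. 214.] wrist [219. 224.]
-22 -20 [620. -97.  69.] scenez [495. 202.] wrist [217. 233.]
0 0 [637. -83.  49.] scenez [524. 222.] wrist [253. 220.]
0 -7 [637. -83.  56.] scenez [524. 216.] wrist [253. 224.]
0 -20 [637. -83.  69.] scenez [523. 203.] wrist [253. 233.]
22 0 [654. -69.  49.] scenez [552. 224.] wrist [285. 220.]
22 -7 [654. -69.  56.] scenez [552. 217.] wrist [286. 224.]
22 -20 [654. -69.  69.] scenez [551. 205.] wrist [289. 233.]
37 [524. 231.] [252. 210.]
50 [523. 219.] [252. 218.]
80 [522. 191.] [252. 239.]
```

```bash
python3 - <<'E'
from h import *
c=cams.capture('scene')['pixels'][185:240,210:280,::-1]; w=cams.capture('wrist')['pixels'][170:290,170:340,::-1]
c=cv2.resize(c,None,fx=6,fy=6,interpolation=cv2.INTER_CUBIC);w=cv2.resize(w,None,fx=2.2,fy=2.2,interpolation=cv2.INTER_CUBIC)
o=np.zeros((340,800,3),np.uint8);o[:330,:420]=np.clip(c*1.8,0,255);o[:264,425:799]=np.clip(w*1.8,0,255);cv2.imwrite('pics/s4.png',o);st()
E
```

```text
t 4.55 pos [637.2 -83.3  48.3] yang 39.9 zax [ 0.004 -0.    -1.   ] gap 42.8 F [-0.  -0.4 -0.2] q [ 0.01  0.68  0.14  1.65 -0.12  0.82  0.89]
```

View pics/s4.png

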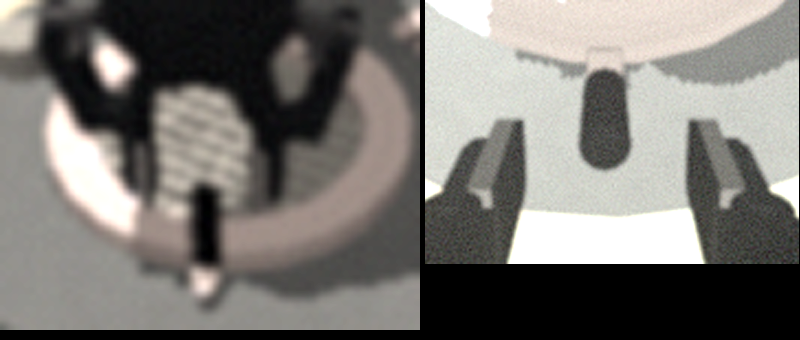

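```bash
python3 -m creep '[{"x":0,"y":0,"z":0,"ax":0,"ay":0,"az":0,"fingers":0.72},{"x":0,"y":0,"z":0,"ax":0,"ay":0,"az":0,"fingers":0.72},{"x":0,"y":0,"z":0,"ax":0,"ay":0,"az":0,"fingers":0.72},{"x":0,"y":0,"z":0,"ax":0,"ay":0,"az":0,"fingers":0.72}]' 20
python3 - <<'E'
from h import *
c=cams.capture('scene')['pixels'][185:240,210:280,::-1]; w0=cams.capture('wrist');w=w0['pixels'][170:290,170:340,::-1]
c=cv2.resize(c,None,fx=6,fy=6,interpolation=cv2.INTER_CUBIC);w=cv2.resize(w,None,fx=2.2,fy=2.2,interpolation=cv2.INTER_CUBIC)
o=np.zeros((340,800,3),np.uint8);o[:330,:420]=np.clip(c*1.8,0,255);o[:264,425:799]=np.clip(w*1.8,0,255);cv2.imwrite('pics/s5.png',o);s=st()
R=rot(s);Rc=np.array(w0['R'])@R; C=R.T@(-np.array(w0['R']).T@np.array(w0['t'])-s['position']); print(w0['fx'],np.round(Rc,3),np.round(C))
E
```

```text
t: 4.95
position: [635.7, -83.2, 45.9]
tool_rot: [-3.142, 0.0, 2.267]
ft_force: [-0.5, -0.5, -0.5]
finger_gap: 24.4
t 5.05 pos [635.7 -83.2  45.7] yang 39.9 zax [-0. -0. -1.] gap 23.9 F [ 0.6 -0.2 -0. ] q [ 0.01  0.69  0.14  1.65 -0.12  0.81  0.89]
267.10104607078495 [[ 0.001  1.     0.001]
 [-0.957  0.001 -0.289]
 [-0.289 -0.001  0.957]] [  74.   -0. -169.]
```

View pics/s5.png

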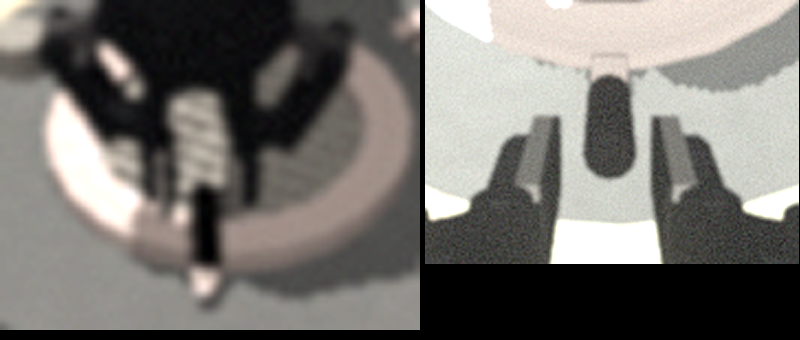

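```bash
cat >> h.py <<'E'
CX,CY=575.5,-9.2
def arc(th0,ths,z=40,p0=None,r=94,R0=None):
    # rows from commanded pose at angle th0 (ideal) 
    def M(th):
        t=np.radians(th+90);yy=np.array([np.cos(t),np.sin(t),0]);zz=np.array([0,0,-1.]);return np.c_[np.cross(yy,zz),yy,zz]
    P=lambda th:np.array([CX+r*np.cos(np.radians(th)),CY+r*np.sin(np.radians(th)),z])
    for th in ths:
        d=M(th0).T@(P(th)-P(th0))/200
        print(th,np.round(d,3),'az',round(-(th-th0)/180,4))
E
python3 - <<'E'
from h import *
st();print(CX+94*np.cos(np.radians(-50)),CY+94*np.sin(np.radians(-50)));to(CX+94*np.cos(np.radians(-50)),CY+94*np.sin(np.radians(-50)),40,40)
arc(-50,[-50+3*i for i in range(1,13)])
E
```

```text
t 5.05 pos [635.7 -83.2  45.7] yang 39.9 zax [-0. -0. -1.] gap 23.9 F [ 0.6 -0.2 -0. ] q [ 0.01  0.69  0.14  1.65 -0.12  0.81  0.89]
635.9220353105347 -81.20817765318394
to (np.float64(635.9), np.float64(-81.2), 40) d [0.0071 0.0074 0.0285] a [-0.     -0.     -0.0006]
-47 [0.001 0.025 0.   ] az -0.0167
-44 [0.003 0.049 0.   ] az -0.0333
-41 [0.006 0.074 0.   ] az -0.05
-38 [0.01  0.098 0.   ] az -0.0667
-35 [0.016 0.122 0.   ] az -0.0833
-32 [0.023 0.145 0.   ] az -0.1
-29 [0.031 0.168 0.   ] az -0.1167
-26 [0.041 0.191 0.   ] az -0.1333
-23 [0.051 0.213 0.   ] az -0.15
-20 [0.063 0.235 0.   ] az -0.1667
-17 [0.076 0.256 0.   ] az -0.1833
-14 [0.09  0.276 0.   ] az -0.2
```

```bash
python3 -m creep '[{"x":0.005,"y":0.005,"z":0.03,"ax":0,"ay":0,"az":0,"fingers":0.78},{"x":0.005,"y":0.005,"z":0.03,"ax":0,"ay":0,"az":0,"fingers":0.78},{"x":0.005,"y":0.005,"z":0.03,"ax":0,"ay":0,"az":0,"fingers":0.78},{"x":0.005,"y":0.005,"z":0.03,"ax":0,"ay":0,"az":0,"fingers":0.78}]' 20
python3 -m creep '[{"x":0.001,"y":0.025,"z":0,"ax":0,"ay":0,"az":-0.017,"fingers":0.78},{"x":0.003,"y":0.049,"z":0,"ax":0,"ay":0,"az":-0.033,"fingers":0.78},{"x":0.006,"y":0.074,"z":0,"ax":0,"ay":0,"az":-0.05,"fingers":0.78},{"x":0.01,"y":0.098,"z":0,"ax":0,"ay":0,"az":-0.067,"fingers":0.78},{"x":0.016,"y":0.122,"z":0,"ax":0,"ay":0,"az":-0.083,"fingers":0.78},{"x":0.023,"y":0.145,"z":0,"ax":0,"ay":0,"az":-0.1,"fingers":0.78}]' 20
python3 - <<'E'
from h import *
c=cams.capture('scene')['pixels'][185:240,210:280,::-1]; w0=cams.capture('wrist');w=w0['pixels'][170:290,170:340,::-1]
c=cv2.resize(c,None,fx=6,fy=6,interpolation=cv2.INTER_CUBIC);w=cv2.resize(w,None,fx=2.2,fy=2.2,interpolation=cv2.INTER_CUBIC)
o=np.zeros((340,800,3),np.uint8);o[:330,:420]=np.clip(c*1.8,0,255);o[:264,425:799]=np.clip(w*1.8,0,255);cv2.imwrite('pics/s6.png',o);s=st()
a=np.radians(-32);print(CX+94*np.cos(a),CY+94*np.sin(a))
E
```

```text
t: 5.45
position: [635.8, -81.8, 39.7]
tool_rot: [-3.141, -0.0, 2.267]
ft_force: [1.0, -0.6, -0.5]
finger_gap: 19.0
t: 6.05
position: [654.7, -61.0, 39.8]
tool_rot: [-3.14, 0.0, 2.582]
ft_force: [-1.3, -2.6, 0.5]
finger_gap: 18.7
t 6.15 pos [655.4 -60.1  39.8] yang 57.9 zax [ 0.    -0.001 -1.   ] gap 19.2 F [ 0.7 -1.  -0.2] q [ 0.03  0.71  0.05  1.6  -0.04  0.83  1.1 ]
655.2165210387041 -59.012410837921266
```

View pics/s6.png

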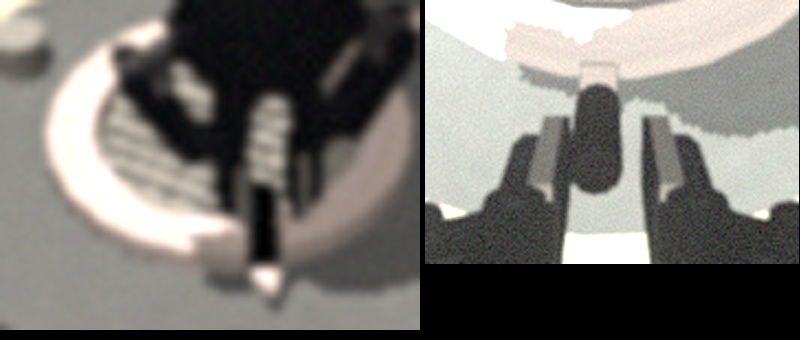

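The post follows, held against the left (trailing) finger at about 3 N, so I'll carry on.

```bash
python3 -m creep '[{"x":0.001,"y":0.025,"z":0,"ax":0,"ay":0,"az":-0.017,"fingers":0.78},{"x":0.003,"y":0.049,"z":0,"ax":0,"ay":0,"az":-0.033,"fingers":0.78},{"x":0.006,"y":0.074,"z":0,"ax":0,"ay":0,"az":-0.05,"fingers":0.78},{"x":0.01,"y":0.098,"z":0,"ax":0,"ay":0,"az":-0.067,"fingers":0.78},{"x":0.016,"y":0.122,"z":0,"ax":0,"ay":0,"az":-0.083,"fingers":0.78},{"x":0.023,"y":0.145,"z":0,"ax":0,"ay":0,"az":-0.1,"fingers":0.78},{"x":0.031,"y":0.168,"z":0,"ax":0,"ay":0,"az":-0.117,"fingers":0.78},{"x":0.041,"y":0.191,"z":0,"ax":0,"ay":0,"az":-0.133,"fingers":0.78},{"x":0.051,"y":0.213,"z":0,"ax":0,"ay":0,"az":-0.15,"fingers":0.78},{"x":0.063,"y":0.235,"z":0,"ax":0,"ay":0,"az":-0.167,"fingers":0.78},{"x":0.076,"y":0.256,"z":0,"ax":0,"ay":0,"az":-0.183,"fingers":0.78},{"x":0.09,"y":0.276,"z":0,"ax":0,"ay":0,"az":-0.2,"fingers":0.78}]' 20
python3 - <<'E'
from h import *
w=cams.capture('wrist');cv2.imwrite('pics/w7.png',w['pixels'][:,:,::-1]);s=st()
a=np.radians(4);print(CX+94*np.cos(a),CY+94*np.sin(a))
E
```

```text
t: 7.35
position: [670.0, -4.8, 40.0]
tool_rot: [-3.14, 0.002, -3.074]
ft_force: [2.3, -3.0, -1.3]
finger_gap: 18.9
t 7.4 pos [669.9  -3.4  40. ] yang 94.1 zax [ 0.001 -0.001 -1.   ] gap 18.6 F [ 1.  -1.3 -0.9] q [ 0.04  0.72 -0.13  1.57  0.11  0.85  1.52]
669.2710207244235 -2.6428914680522206
```

View pics/w7.png

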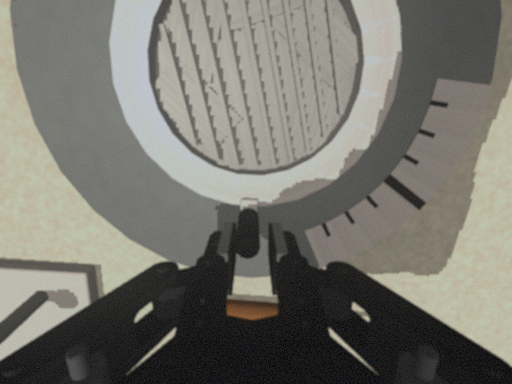

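The post at (248,230) is still between the fingers, and the long mark is at (405,192). Next comes another 36°.

```bash
python3 -m creep '[{"x":0.001,"y":0.025,"z":0,"ax":0,"ay":0,"az":-0.017,"fingers":0.78},{"x":0.003,"y":0.049,"z":0,"ax":0,"ay":0,"az":-0.033,"fingers":0.78},{"x":0.006,"y":0.074,"z":0,"ax":0,"ay":0,"az":-0.05,"fingers":0.78},{"x":0.01,"y":0.098,"z":0,"ax":0,"ay":0,"az":-0.067,"fingers":0.78},{"x":0.016,"y":0.122,"z":0,"ax":0,"ay":0,"az":-0.083,"fingers":0.78},{"x":0.023,"y":0.145,"z":0,"ax":0,"ay":0,"az":-0.1,"fingers":0.78},{"x":0.031,"y":0.168,"z":0,"ax":0,"ay":0,"az":-0.117,"fingers":0.78},{"x":0.041,"y":0.191,"z":0,"ax":0,"ay":0,"az":-0.133,"fingers":0.78},{"x":0.051,"y":0.213,"z":0,"ax":0,"ay":0,"az":-0.15,"fingers":0.78},{"x":0.063,"y":0.235,"z":0,"ax":0,"ay":0,"az":-0.167,"fingers":0.78},{"x":0.076,"y":0.256,"z":0,"ax":0,"ay":0,"az":-0.183,"fingers":0.78},{"x":0.09,"y":0.276,"z":0,"ax":0,"ay":0,"az":-0.2,"fingers":0.78}]' 20
python3 - <<'E'
from h import *
w=cams.capture('wrist');cv2.imwrite('pics/w8.png',w['pixels'][:,:,::-1]);s=st()
a=np.radians(40);print(CX+94*np.cos(a),CY+94*np.sin(a))
import pickle;pickle.dump(w,open('w8.pkl','wb'))
E
```

```text
t: 8.6
position: [648.6, 50.1, 40.1]
tool_rot: [-3.14, 0.002, -2.446]
ft_force: [3.1, -1.5, -1.4]
finger_gap: 18.9
t 8.65 pos [647.9  51.   40.1] yang 130.1 zax [ 0.001  0.    -1.   ] gap 18.9 F [ 2.1  0.1 -0.7] q [ 0.06  0.71 -0.3   1.63  0.26  0.84  1.93]
647.5081776531839 51.22203531053469
```

View pics/w8.png

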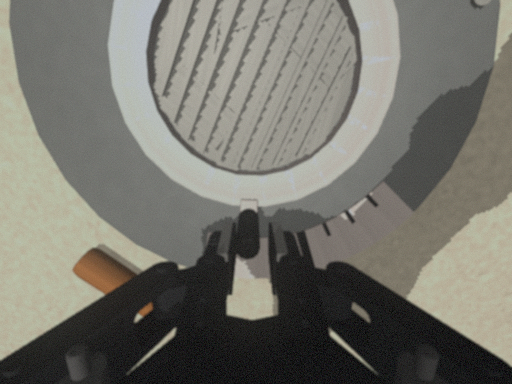

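```bash
python3 -m creep '[{"x":0.001,"y":0.025,"z":0,"ax":0,"ay":0,"az":-0.017,"fingers":0.78},{"x":0.003,"y":0.049,"z":0,"ax":0,"ay":0,"az":-0.033,"fingers":0.78},{"x":0.006,"y":0.074,"z":0,"ax":0,"ay":0,"az":-0.05,"fingers":0.78},{"x":0.01,"y":0.098,"z":0,"ax":0,"ay":0,"az":-0.067,"fingers":0.78},{"x":0.016,"y":0.122,"z":0,"ax":0,"ay":0,"az":-0.083,"fingers":0.78},{"x":0.02,"y":0.138,"z":0,"ax":0,"ay":0,"az":-0.095,"fingers":0.78},{"x":0.02,"y":0.138,"z":0,"ax":0,"ay":0,"az":-0.095,"fingers":0.78}]' 20
python3 - <<'E'
from h import *
w=cams.capture('wrist');s=st();c=cams.capture('scene')
a=np.radians(57);print(CX+94*np.cos(a),CY+94*np.sin(a))
c=c['pixels'][160:225,240:310,::-1]; w=w['pixels'][150:290,170:340,::-1]
c=cv2.resize(c,None,fx=6,fy=6,interpolation=cv2.INTER_CUBIC);w=cv2.resize(w,None,fx=2.2,fy=2.2,interpolation=cv2.INTER_CUBIC)
o=np.zeros((400,800,3),np.uint8);o[:390,:420]=np.clip(c*1.5,0,255);o[:308,425:799]=np.clip(w*1.5,0,255);cv2.imwrite('pics/s9.png',o)
E
```

```text
t: 9.35
position: [626.8, 69.4, 40.0]
tool_rot: [-3.142, 0.001, -2.147]
ft_force: [1.6, 0.4, 0.9]
finger_gap: 18.9
t 9.4 pos [626.7  69.2  39.9] yang 146.9 zax [-0.  0. -1.] gap 18.4 F [ 1.1 -1.1 -0.6] q [ 0.08  0.7  -0.38  1.68  0.33  0.83  2.12]
626.6960692914125 69.63503338686986
```

View pics/s9.png

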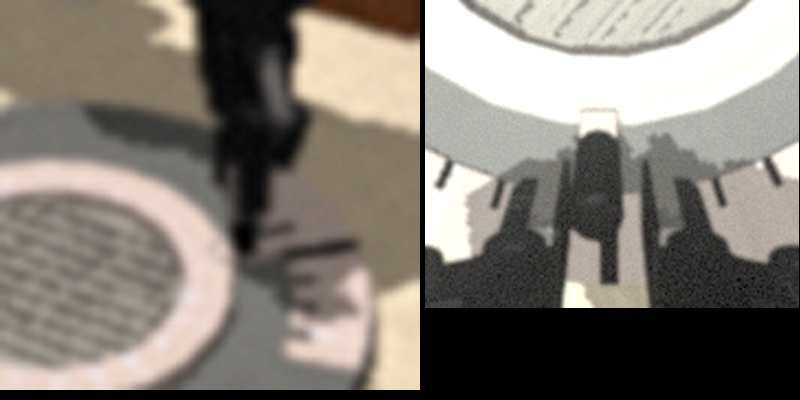

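```bash
python3 - <<'E'
from h import *
w=cams.capture('wrist');s=st()
g=cv2.cvtColor(w['pixels'],cv2.COLOR_RGB2GRAY)
cv2.imwrite('pics/w10.png',cv2.resize(np.clip(w['pixels'][180:285,200:310,::-1]*1.6,0,255).astype(np.uint8),None,fx=7,fy=5.6,interpolation=cv2.INTER_NEAREST))
import pickle;pickle.dump(w,open('w10.pkl','wb'));print(w['cx'],w['cy'])
E
```

```text
t 9.5 pos [626.5  69.   39.7] yang 146.9 zax [-0.001 -0.    -1.   ] gap 18.8 F [ 0.8 -0.4  0.4] q [ 0.08  0.7  -0.38  1.68  0.33  0.83  2.12]
251.81418609281224 186.8982974390219
```

View pics/w10.png

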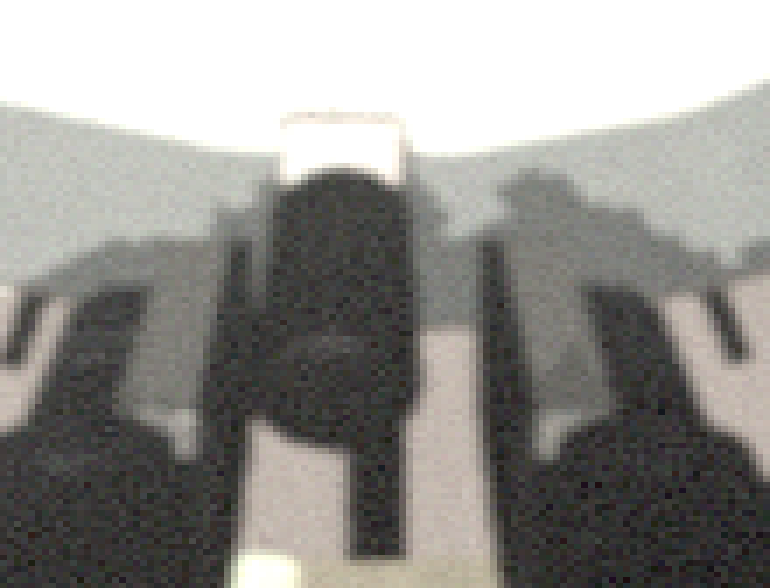

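```bash
python3 - <<'E'
from h import *
import pickle
w=pickle.load(open('w10.pkl','rb'))
def an(u,v,z):
    q=bp(w,u,v,z)[:2]-[CX,CY];return np.round(np.hypot(*q),1),np.round(np.degrees(np.arctan2(q[1],q[0])),2)
print('lever',an(248.6,206.3,37),an(248.6,203,37)); print('post top',an(248.8,250,80))
print('mark',an(253.6,269,34),an(253.2,278,34))
# short marks neighbors: pixel of left short & right short
print('left',an(202.8,238,34),'right',an(303.7,238,34))
E
```

```text
lever (np.float64(84.9), np.float64(55.8)) (np.float64(82.5), np.float64(55.78))
post top (np.float64(93.7), np.float64(56.22))
mark (np.float64(136.4), np.float64(57.71)) (np.float64(144.2), np.float64(57.56))
left (np.float64(115.9), np.float64(39.4)) right (np.float64(116.9), np.float64(75.92))
```

The lever stands at 55.8°. The mark is at 57.65°, and its neighbouring short marks agree (midpoint 57.66°). I'll nudge it +1.9°.

```bash
python3 -m creep '[{"x":0,"y":0.008,"z":0,"ax":0,"ay":0,"az":-0.005,"fingers":0.78},{"x":0,"y":0.0155,"z":0,"ax":0,"ay":0,"az":-0.01,"fingers":0.78},{"x":0,"y":0.0155,"z":0,"ax":0,"ay":0,"az":-0.01,"fingers":0.78},{"x":0,"y":0.0155,"z":0,"ax":0,"ay":0,"az":-0.01,"fingers":0.78}]' 20
python3 - <<'E'
from h import *
w=cams.capture('wrist');s=st()
cv2.imwrite('pics/w11.png',cv2.resize(np.clip(w['pixels'][180:285,200:310,::-1]*1.6,0,255).astype(np.uint8),None,fx=7,fy=5.6,interpolation=cv2.INTER_NEAREST))
import pickle;pickle.dump(w,open('w11.pkl','wb'))
E
```

```text
t: 9.9
position: [624.0, 70.5, 39.8]
tool_rot: [3.141, -0.0, -2.116]
ft_force: [0.9, -0.7, 0.9]
finger_gap: 18.8
t 9.95 pos [624.   70.5  39.8] yang 148.8 zax [-0. -0. -1.] gap 18.5 F [ 1.1 -1.8  1.3] q [ 0.08  0.69 -0.39  1.69  0.33  0.83  2.14]
```

View pics/w11.png

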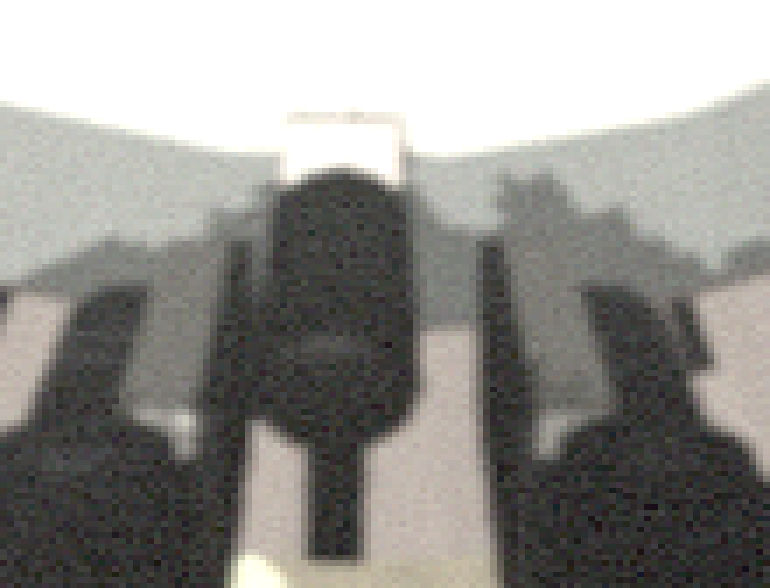

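```bash
python3 - <<'E'
from h import *
import pickle
w=pickle.load(open('w11.pkl','rb'))
def an(u,v,z):
    q=bp(w,u,v,z)[:2]-[CX,CY];return np.round(np.hypot(*q),1),np.round(np.degrees(np.arctan2(q[1],q[0])),2)
print('lever',an(248.8,206.3,37)); print('post top',an(248.9,250,80))
print('mark',an(247.1,269,34),an(247,278,34)); print('r',an(298.4,238,34))
E
```

```text
lever (np.float64(84.8), np.float64(57.73))
post top (np.float64(93.6), np.float64(58.1))
mark (np.float64(136.2), np.float64(57.52)) (np.float64(144.1), np.float64(57.54))
r (np.float64(115.6), np.float64(75.99))
```

The lever is at 57.7° and the mark at 57.5°, so they're aligned. I'll open the fingers, rise and check from above.

```bash
python3 -m creep '[{"x":0,"y":0,"z":0,"ax":0,"ay":0,"az":0,"fingers":0.5},{"x":0,"y":0,"z":0,"ax":0,"ay":0,"az":0,"fingers":0.5},{"x":0,"y":0,"z":-0.1,"ax":0,"ay":0,"az":0,"fingers":0.5},{"x":0,"y":0,"z":-0.3,"ax":0,"ay":0,"az":0,"fingers":0.5},{"x":0,"y":0,"z":-0.55,"ax":0,"ay":0,"az":0,"fingers":0.5},{"x":0.35,"y":0,"z":-0.8,"ax":0,"ay":0,"az":0,"fingers":0.5},{"x":0.35,"y":0,"z":-0.8,"ax":0,"ay":0,"az":0,"fingers":0.5},{"x":0.35,"y":0,"z":-0.8,"ax":0,"ay":0,"az":0,"fingers":0.5}]' 20
python3 - <<'E'
from h import *
w=cams.capture('wrist');s=st()
cv2.imwrite('pics/w12.png',w['pixels'][:,:,::-1])
import pickle;pickle.dump(w,open('w12.pkl','wb'))
E
```

```text
t: 10.75
position: [587.7, 6.7, 203.0]
tool_rot: [-3.137, -0.001, -2.121]
ft_force: [-0.2, 0.1, 0.1]
finger_gap: 42.8
t 10.8 pos [587.9   9.  201.5] yang 148.6 zax [ 0.003 -0.001 -1.   ] gap 42.7 F [ 0.   0.5 -0. ] q [ 0.23  0.47 -0.45  1.61  0.23  1.11  2.32]
```

View pics/w12.png

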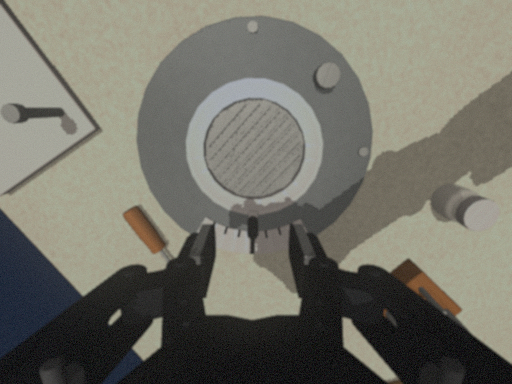

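The mark at (252,245) lies straight behind the post at (253,228). Next I go to the button with the fingers shut.

```bash
python3 -c "
from h import *
st();to(515,-165,200,105);to(470,-300,170,60)"
```

```text
t 10.8 pos [587.9   9.  201.5] yang 148.6 zax [ 0.003 -0.001 -1.   ] gap 42.7 F [ 0.   0.5 -0. ] q [ 0.23  0.47 -0.45  1.61  0.23  1.11  2.32]
to (515, -165, 200) d [ 0.9328 -0.1419  0.0073] a [-0.0008  0.0004  0.2423]
to (470, -300, 170) d [ 1.6262 -0.301   0.1574] a [-0.0006  0.0008  0.4923]
```

```bash
python3 -m creep '[{"x":0.93,"y":-0.14,"z":0,"ax":0,"ay":0,"az":0.24,"fingers":1},{"x":0.93,"y":-0.14,"z":0,"ax":0,"ay":0,"az":0.24,"fingers":1},{"x":0.93,"y":-0.14,"z":0,"ax":0,"ay":0,"az":0.24,"fingers":1},{"x":0.93,"y":-0.14,"z":0,"ax":0,"ay":0,"az":0.24,"fingers":1},{"x":0.93,"y":-0.14,"z":0,"ax":0,"ay":0,"az":0.24,"fingers":1},{"x":0.93,"y":-0.14,"z":0,"ax":0,"ay":0,"az":0.24,"fingers":1},{"x":0.93,"y":-0.14,"z":0,"ax":0,"ay":0,"az":0.24,"fingers":1}]' 20
python3 - <<'E'
from h import *
w=cams.capture('wrist');T=cams.capture('top');s=st();to(445,-335,160,60)
cv2.imwrite('pics/w13.png',w['pixels'][:,:,::-1])
cv2.imwrite('pics/t13.png',cv2.resize(T['pixels'][140:250,215:385,::-1],None,fx=4.7,fy=4.7,interpolation=cv2.INTER_CUBIC))
E
```

```text
t: 11.5
position: [516.0, -160.7, 199.2]
tool_rot: [3.14, -0.0, -2.863]
ft_force: [-0.3, -0.0, -0.5]
finger_gap: -0.1
t 11.6 pos [ 516.1 -160.8  199.3] yang 106.0 zax [-0.     0.001 -1.   ] gap 0.1 F [-0.2  1.4 -0.2] q [ 0.43  0.38 -0.25  1.73  0.11  1.04  1.99]
to (445, -335, 160) d [ 0.5813 -0.74    0.196 ] a [ 3.000e-04 -2.000e-04  2.553e-01]
```

View pics/w13.png

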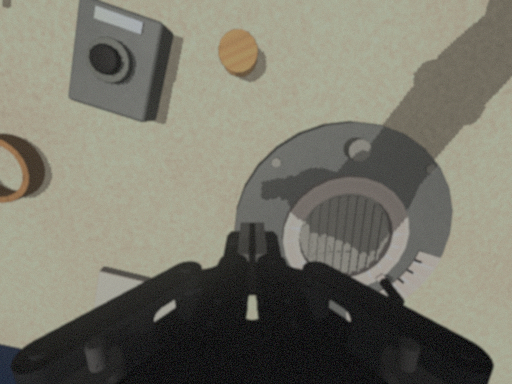

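View pics/t13.png

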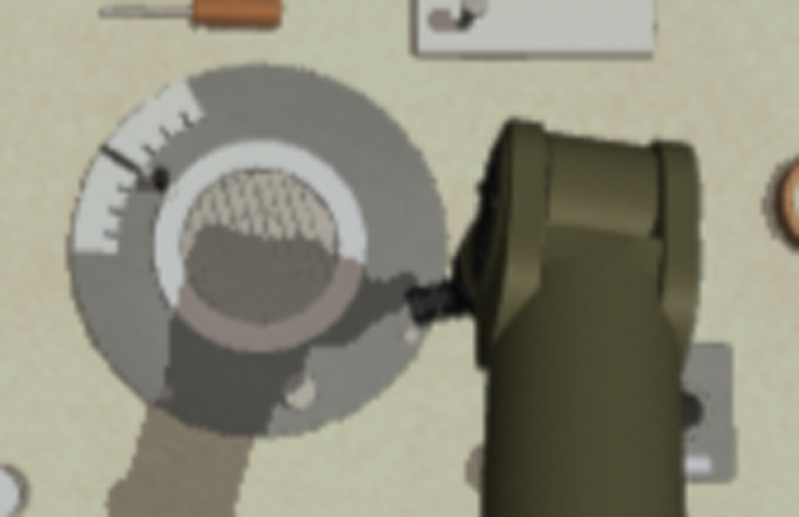

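```bash
python3 - <<'E'
from h import *
w=cams.capture('wrist')
z=cv2.resize(w['pixels'][0:120,60:180,::-1],None,fx=5,fy=5,interpolation=cv2.INTER_CUBIC);cv2.imwrite('pics/w14.png',z)
for h in (60,64,68): print(h,bp(w,105,59,h))
E
```

```text
60 [ 441.14446283 -342.48588402   60.        ]
64 [ 441.19150044 -340.38967732   64.        ]
68 [ 441.23853806 -338.29347062   68.        ]
```

View pics/w14.png

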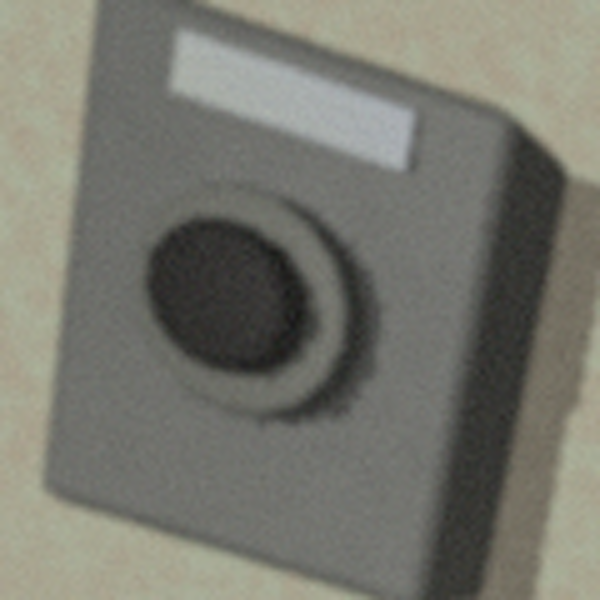

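```bash
python3 -m creep '[{"x":0.58,"y":-0.74,"z":0.2,"ax":0,"ay":0,"az":0.25,"fingers":1},{"x":0.58,"y":-0.74,"z":0.2,"ax":0,"ay":0,"az":0.25,"fingers":1},{"x":0.58,"y":-0.74,"z":0.2,"ax":0,"ay":0,"az":0.25,"fingers":1},{"x":0.58,"y":-0.74,"z":0.2,"ax":0,"ay":0,"az":0.25,"fingers":1},{"x":0.58,"y":-0.74,"z":0.2,"ax":0,"ay":0,"az":0.25,"fingers":1},{"x":0.58,"y":-0.74,"z":0.2,"ax":0,"ay":0,"az":0.25,"fingers":1},{"x":0.58,"y":-0.74,"z":0.2,"ax":0,"ay":0,"az":0.25,"fingers":1},{"x":0.58,"y":-0.74,"z":0.2,"ax":0,"ay":0,"az":0.25,"fingers":1}]' 20
python3 - <<'E'
from h import *
w=cams.capture('wrist');S=cams.capture('scene');s=st();to(441.5,-339,100,60)
cv2.imwrite('pics/w15.png',w['pixels'][:,:,::-1])
cv2.imwrite('pics/s15.png',cv2.resize(S['pixels'][150:290,80:230,::-1],None,fx=4.2,fy=4.2,interpolation=cv2.INTER_CUBIC))
import pickle;pickle.dump(w,open('w15.pkl','wb'))
E
```

```text
t: 12.45
position: [444.2, -335.7, 159.7]
tool_rot: [3.141, -0.0, 2.632]
ft_force: [0.1, -0.6, 0.9]
finger_gap: -0.1
t 12.55 pos [ 444.  -335.9  159.8] yang 60.8 zax [ 0.  0. -1.] gap 0.0 F [-0.1  0.3 -0.5] q [ 0.61  0.44 -0.01  1.75  0.    0.95  1.66]
to (441.5, -339, 100) d [ 0.0033 -0.0199  0.2991] a [0.0001 0.     0.0043]
```

View pics/w15.png

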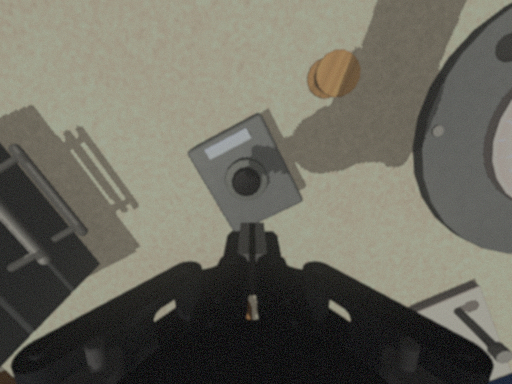

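View pics/s15.png

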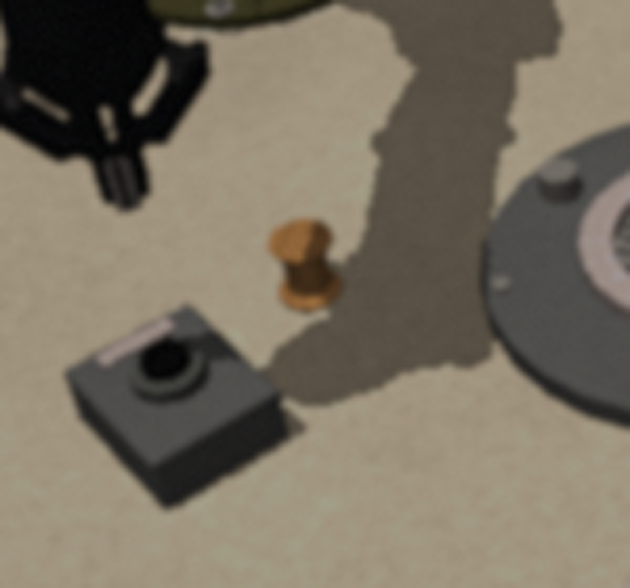

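```bash
python3 - <<'E'
from h import *
import pickle
w=pickle.load(open('w15.pkl','rb'));c=cams.capture('scene')
for z in (160,170,180,190): print(z,np.round(proj(c,np.array([444,-335.9,z])),1))
for h in (56,60,64,68): print(h,np.round(bp(w,245.5,180,h),1),'scene',np.round(bp(c,80+165/4.2-.4,150+357/4.2-.4,h),1))
E
```

```text
160 [112.9 205.6]
170 [112.  202.5]
180 [111.1 199.3]
190 [110.2 196.2]
56 [ 440.9 -341.9   56. ] scene [ 435.2 -338.6   56. ]
60 [ 440.  -341.3   60. ] scene [ 439.3 -340.2   60. ]
64 [ 439.1 -340.7   64. ] scene [ 443.4 -341.8   64. ]
68 [ 438.2 -340.1   68. ] scene [ 447.5 -343.3   68. ]
```

```bash
python3 -c "
from h import *
st();to(441,-341,72,60)"
```

```text
t 12.6 pos [ 443.9 -336.   159.8] yang 60.7 zax [ 0.  0. -1.] gap 0.1 F [-0.8 -0.3  0.2] q [ 0.61  0.44 -0.01  1.75  0.    0.95  1.66]
to (441, -341, 72) d [ 4.000e-04 -2.910e-02  4.392e-01] a [0.     0.     0.0041]
```

```bash
python3 -m creep '[{"x":0,"y":-0.029,"z":0.2,"ax":0,"ay":0,"az":0,"fingers":1},{"x":0,"y":-0.029,"z":0.35,"ax":0,"ay":0,"az":0,"fingers":1},{"x":0,"y":-0.029,"z":0.43,"ax":0,"ay":0,"az":0,"fingers":1},{"x":0,"y":-0.029,"z":0.44,"ax":0,"ay":0,"az":0,"fingers":1},{"x":0,"y":-0.029,"z":0.44,"ax":0,"ay":0,"az":0,"fingers":1}]' 20
python3 - <<'E'
from h import *
w=cams.capture('wrist');S=cams.capture('scene');s=st()
a=cv2.resize(w['pixels'][110:290,170:340,::-1],None,fx=2.3,fy=2.3);b=cv2.resize(S['pixels'][190:280,90:170,::-1],None,fx=4.6,fy=4.6,interpolation=cv2.INTER_CUBIC)
o=np.zeros((414,391+368,3),np.uint8);o[:,:391]=a;o[:,391:]=b;cv2.imwrite('pics/w16.png',np.clip(o*1.5,0,255))
E
```

```text
t: 13.1
position: [440.9, -341.4, 71.9]
tool_rot: [3.142, -0.0, 2.629]
ft_force: [-0.3, -0.2, 0.4]
finger_gap: 0.2
t 13.2 pos [ 441.5 -341.9   72.9] yang 60.6 zax [ 0.002 -0.001 -1.   ] gap 0.0 F [-0.1 -0.3  0.3] q [ 0.62  0.54 -0.01  1.85  0.01  0.74  1.67][ WARN:0@1.543] global loadsave.cpp:1063 imwrite_ Unsupported depth image for selected encoder is fallbacked to CV_8U.
```

View pics/w16.png

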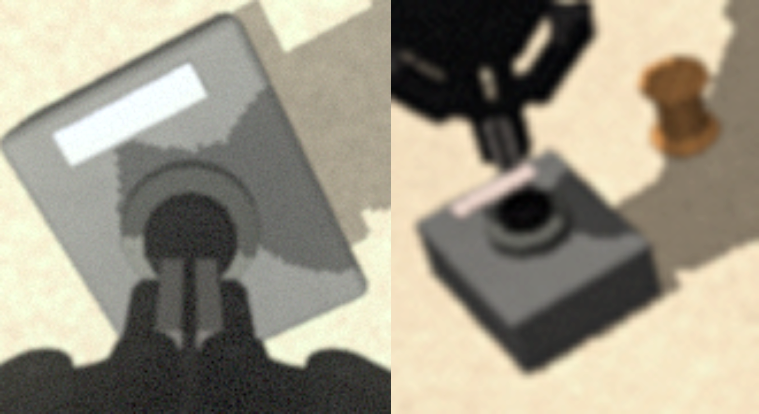

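```bash
python3 -m creep '[{"x":0,"y":0,"z":0.02,"ax":0,"ay":0,"az":0,"fingers":1},{"x":0,"y":0,"z":0.04,"ax":0,"ay":0,"az":0,"fingers":1},{"x":0,"y":0,"z":0.055,"ax":0,"ay":0,"az":0,"fingers":1},{"x":0,"y":0,"z":0.055,"ax":0,"ay":0,"az":0,"fingers":1}]' 20
```

```text
t: 13.6
position: [440.5, -341.3, 60.4]
tool_rot: [3.142, -0.001, 2.628]
ft_force: [-0.1, -0.2, -0.3]
finger_gap: 0.4
```

```bash
for i in 1; do python3 -m creep '[{"x":0,"y":0,"z":0.01,"ax":0,"ay":0,"az":0,"fingers":1},{"x":0,"y":0,"z":0.02,"ax":0,"ay":0,"az":0,"fingers":1},{"x":0,"y":0,"z":0.02,"ax":0,"ay":0,"az":0,"fingers":1}]' 20; done
python3 -m creep '[{"x":0,"y":0,"z":0.01,"ax":0,"ay":0,"az":0,"fingers":1},{"x":0,"y":0,"z":0.02,"ax":0,"ay":0,"az":0,"fingers":1},{"x":0,"y":0,"z":0.02,"ax":0,"ay":0,"az":0,"fingers":1}]' 20
python3 - <<'E'
from h import *
w=cams.capture('wrist');S=cams.capture('scene');s=st()
a=cv2.resize(w['pixels'][110:290,170:340,::-1],None,fx=2.3,fy=2.3);b=cv2.resize(S['pixels'][190:280,90:170,::-1],None,fx=4.6,fy=4.6,interpolation=cv2.INTER_CUBIC)
o=np.zeros((414,391+368,3),np.uint8);o[:,:391]=a;o[:,391:]=b;cv2.imwrite('pics/w17.png',np.clip(o*1.5,0,255).astype(np.uint8))
E
```

```text
t: 13.9
position: [440.6, -341.4, 56.5]
tool_rot: [3.142, -0.0, 2.629]
ft_force: [-0.6, 0.4, -0.7]
finger_gap: 0.0
t: 14.2
position: [440.6, -341.4, 52.5]
tool_rot: [3.142, -0.0, 2.628]
ft_force: [0.5, 1.1, 0.3]
finger_gap: 0.1
t 14.3 pos [ 440.7 -341.5   52.7] yang 60.6 zax [-0.  0. -1.] gap 0.3 F [-0.2  0.5 -0.8] q [ 0.62  0.57 -0.01  1.87  0.01  0.7   1.67]
```

View pics/w17.png

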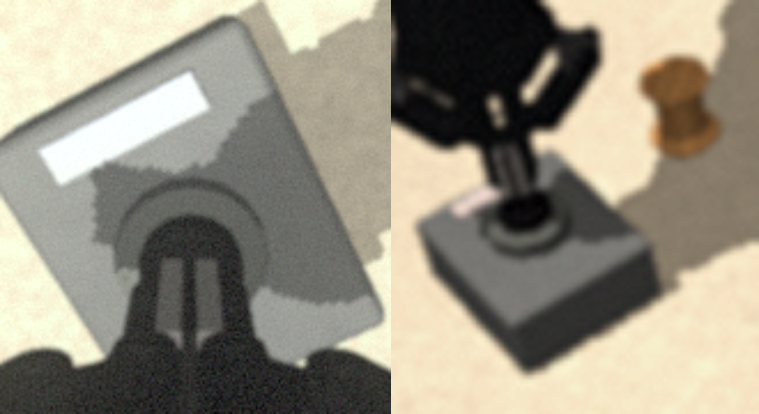

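```bash
python3 -m creep '[{"x":0,"y":0,"z":0.01,"ax":0,"ay":0,"az":0,"fingers":1},{"x":0,"y":0,"z":0.02,"ax":0,"ay":0,"az":0,"fingers":1},{"x":0,"y":0,"z":0.025,"ax":0,"ay":0,"az":0,"fingers":1}]' 20
python3 - <<'E'
from h import *
w=cams.capture('wrist');S=cams.capture('scene');s=st()
a=cv2.resize(w['pixels'][110:290,170:340,::-1],None,fx=2.3,fy=2.3);b=cv2.resize(S['pixels'][190:280,90:170,::-1],None,fx=4.6,fy=4.6,interpolation=cv2.INTER_CUBIC)
o=np.zeros((414,391+368,3),np.uint8);o[:,:391]=a;o[:,391:]=b;cv2.imwrite('pics/w18.png',np.clip(o*1.5,0,255).astype(np.uint8))
E
```

```text
t: 14.6
position: [440.7, -341.4, 47.6]
tool_rot: [3.142, -0.0, 2.628]
ft_force: [0.1, -0.2, 0.2]
finger_gap: 0.0
t 14.7 pos [ 440.6 -341.4   47.6] yang 60.6 zax [-0.  0. -1.] gap 0.2 F [-0.3 -0.2  0.2] q [ 0.62  0.58 -0.01  1.88  0.01  0.69  1.67]
```

View pics/w18.png

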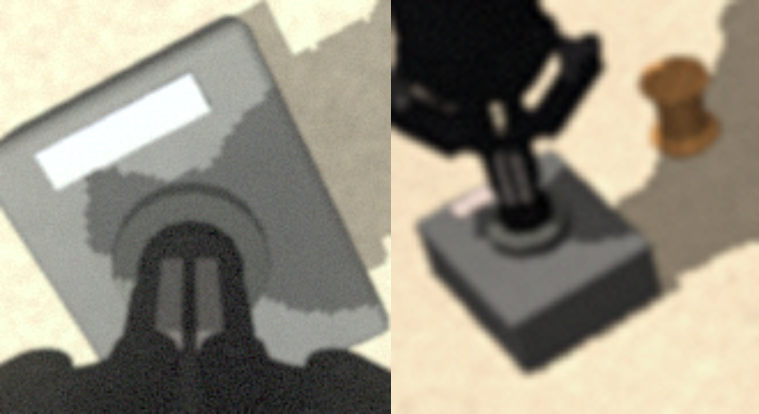

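```bash
R='';python3 -m creep '[{"x":0,"y":0,"z":0.01,"ax":0,"ay":0,"az":0,"fingers":1},{"x":0,"y":0,"z":0.015,"ax":0,"ay":0,"az":0,"fingers":1}]' 20
python3 -m creep '[{"x":0,"y":0,"z":0.01,"ax":0,"ay":0,"az":0,"fingers":1},{"x":0,"y":0,"z":0.01,"ax":0,"ay":0,"az":0,"fingers":1}]' 20
python3 -m creep '[{"x":0,"y":0,"z":0.01,"ax":0,"ay":0,"az":0,"fingers":1},{"x":0,"y":0,"z":0.01,"ax":0,"ay":0,"az":0,"fingers":1}]' 20
```

```text
t: 14.9
position: [440.7, -341.5, 44.6]
tool_rot: [-3.142, -0.0, 2.628]
ft_force: [0.2, 0.8, -0.1]
finger_gap: 0.0
t: 15.1
position: [440.6, -341.4, 42.5]
tool_rot: [3.142, -0.0, 2.628]
ft_force: [-0.1, -0.1, 0.3]
finger_gap: -0.2
t: 15.3
position: [440.8, -341.6, 40.7]
tool_rot: [-3.142, 0.0, 2.628]
ft_force: [0.4, -0.1, 1.8]
finger_gap: 0.2
```

```bash
python3 -m creep '[{"x":0,"y":0,"z":0.01,"ax":0,"ay":0,"az":0,"fingers":1},{"x":0,"y":0,"z":0.01,"ax":0,"ay":0,"az":0,"fingers":1}]' 20
python3 -m creep '[{"x":0,"y":0,"z":0.01,"ax":0,"ay":0,"az":0,"fingers":1},{"x":0,"y":0,"z":0.01,"ax":0,"ay":0,"az":0,"fingers":1}]' 20
python3 -m creep '[{"x":0,"y":0,"z":0.005,"ax":0,"ay":0,"az":0,"fingers":1},{"x":0,"y":0,"z":0.005,"ax":0,"ay":0,"az":0,"fingers":1}]' 20
```

```text
t: 15.5
position: [440.8, -341.6, 38.8]
tool_rot: [-3.142, 0.0, 2.628]
ft_force: [-0.1, -1.5, 3.1]
finger_gap: -0.2
t: 15.7
position: [440.8, -341.6, 36.8]
tool_rot: [-3.142, 0.0, 2.628]
ft_force: [0.1, 0.1, 3.8]
finger_gap: 0.1
t: 15.9
position: [440.9, -341.6, 35.9]
tool_rot: [-3.142, 0.0, 2.628]
ft_force: [0.2, -0.4, 5.1]
finger_gap: -0.3
```

Spring force is climbing (5.1 N). I'll go on to the hard stop.

```bash
python3 -m creep '[{"x":0,"y":0,"z":0.005,"ax":0,"ay":0,"az":0,"fingers":1},{"x":0,"y":0,"z":0.005,"ax":0,"ay":0,"az":0,"fingers":1}]' 20
python3 -m creep '[{"x":0,"y":0,"z":0.005,"ax":0,"ay":0,"az":0,"fingers":1},{"x":0,"y":0,"z":0.005,"ax":0,"ay":0,"az":0,"fingers":1}]' 20
```

```text
t: 16.1
position: [440.9, -341.6, 35.2]
tool_rot: [-3.142, 0.001, 2.628]
ft_force: [-0.5, 0.8, 7.6]
finger_gap: -0.1
t: 16.3
position: [440.8, -341.6, 35.0]
tool_rot: [-3.141, 0.001, 2.628]
ft_force: [-3.2, 1.9, 16.5]
finger_gap: 0.0
```

The hard stop is reached: 16.5 N, about 6 mm of travel. Withdrawing straight up.

```bash
python3 -m creep '[{"x":0,"y":0,"z":-0.03,"ax":0,"ay":0,"az":0,"fingers":1},{"x":0,"y":0,"z":-0.1,"ax":0,"ay":0,"az":0,"fingers":1},{"x":0,"y":0,"z":-0.3,"ax":0,"ay":0,"az":0,"fingers":1},{"x":0,"y":0,"z":-0.55,"ax":0,"ay":0,"az":0,"fingers":1},{"x":0,"y":0,"z":-0.8,"ax":0,"ay":0,"az":0,"fingers":1},{"x":0,"y":0,"z":-1,"ax":0,"ay":0,"az":0,"fingers":1},{"x":0,"y":0,"z":-1,"ax":0,"ay":0,"az":0,"fingers":1},{"x":0,"y":0,"z":-1,"ax":0,"ay":0,"az":0,"fingers":1}]' 20
python3 - <<'E'
from h import *
w=cams.capture('wrist');S=cams.capture('scene');T=cams.capture('top');s=st();to(520,-60,300,100)
cv2.imwrite('pics/w20.png',w['pixels'][:,:,::-1]);cv2.imwrite('pics/s20.png',S['pixels'][:,:,::-1])
cv2.imwrite('pics/t20.png',T['pixels'][:,:,::-1])
E
```

```text
t: 17.1
position: [440.8, -341.5, 234.1]
tool_rot: [-3.141, 0.001, 2.628]
ft_force: [0.3, 0.4, 0.4]
finger_gap: -0.0
t 17.25 pos [ 439.9 -340.8  232. ] yang 60.6 zax [-0.003  0.002 -1.   ] gap 0.2 F [ 0.8  0.3 -0.4] q [ 0.62  0.38 -0.    1.64  0.    1.13  1.67]
to (520, -60, 300) d [ 0.3414  1.4201 -0.3384] a [ 0.0005 -0.001  -0.2189]
```

View pics/s20.png

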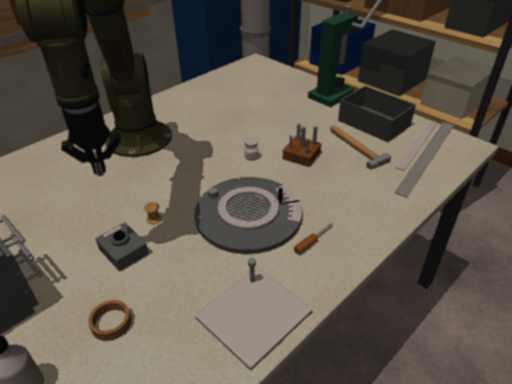

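View pics/w20.png

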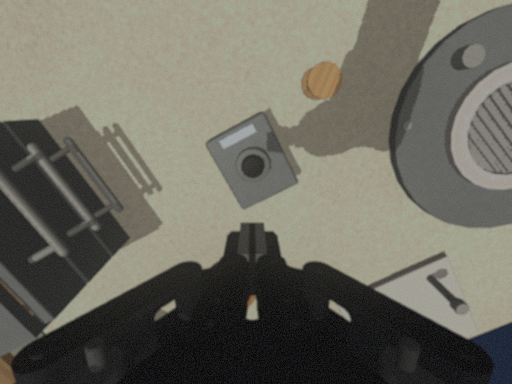

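View pics/t20.png

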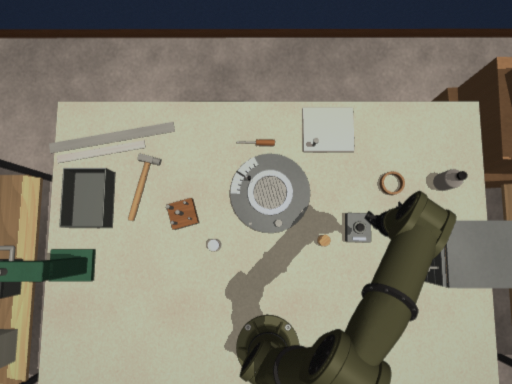

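```bash
python3 - <<'E'
import cv2,numpy as np
a=cv2.resize(cv2.imread('pics/s20.png')[180:225,250:310],None,fx=6.6,fy=6.6,interpolation=cv2.INTER_CUBIC);b=cv2.resize(cv2.imread('pics/t20.png')[148:202,222:282],None,fx=6.6,fy=5.5,interpolation=cv2.INTER_CUBIC)
o=np.zeros((300,800,3),np.uint8);o[:297,:396]=a;o[:297,400:796]=b;cv2.imwrite('pics/z20.png',np.clip(o*1.3,0,255).astype(np.uint8))
E
```

```text
(no output)
```

View pics/z20.png

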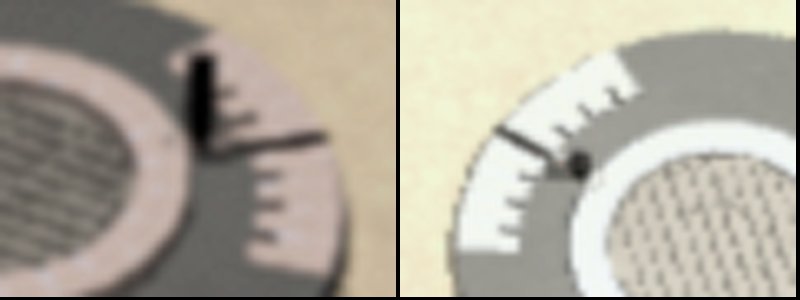

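```bash
python3 -m creep '[{"x":0.2,"y":0.75,"z":-0.2,"ax":0,"ay":0,"az":-0.1,"fingers":1},{"x":0.2,"y":0.75,"z":-0.2,"ax":0,"ay":0,"az":-0.1,"fingers":1},{"x":0.2,"y":0.75,"z":-0.2,"ax":0,"ay":0,"az":-0.1,"fingers":1},{"x":0.2,"y":0.75,"z":-0.2,"ax":0,"ay":0,"az":-0.1,"fingers":1},{"x":0.2,"y":0.75,"z":-0.2,"ax":0,"ay":0,"az":-0.1,"fingers":1},{"x":0.2,"y":0.75,"z":-0.2,"ax":0,"ay":0,"az":-0.1,"fingers":1}]' 20
python3 - <<'E'
from h import *
w=cams.capture('wrist');st()
cv2.imwrite('pics/w21.png',w['pixels'][:,:,::-1])
import pickle;pickle.dump(w,open('w21.pkl','wb'))
E
```

```text
t: 17.85
position: [478.6, -192.5, 272.6]
tool_rot: [-3.141, -0.002, 2.941]
ft_force: [-0.1, -0.9, -0.5]
finger_gap: 0.3
t 17.9 pos [ 478.5 -193.   272.6] yang 78.4 zax [-0.002 -0.    -1.   ] gap -0.0 F [-0.2  0.1  0.6] q [ 0.43  0.28 -0.13  1.67  0.04  1.2   1.66]
```

View pics/w21.png

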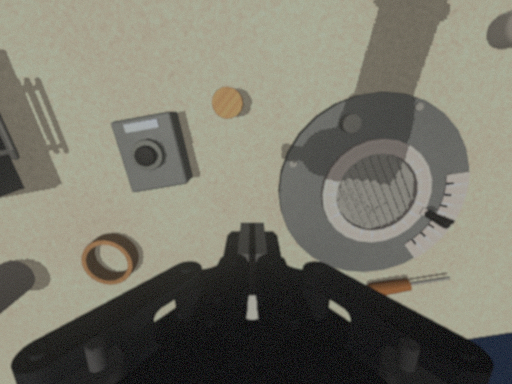

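Pointer and long mark form one line in both the scene and top zooms. The button is up again at wrist pixel (148,153), and the bystanders haven't moved. Handing in.

```bash
python3 -c "
from h import *
st();print(ticket.finish_job())"
```

```text
t 17.9 pos [ 478.5 -193.   272.6] yang 78.4 zax [-0.002 -0.    -1.   ] gap -0.0 F [-0.2  0.1  0.6] q [ 0.43  0.28 -0.13  1.67  0.04  1.2   1.66]
the job is handed in; nothing more can be done
None
```

The damper is set to the long mark, and the fan button was pressed fully down afterwards. The job was handed in at 17.9 s with the arm clear of everything.

- **Damper:** I caged the post loosely between the fingers, without gripping it, and pushed it about 108° counter-clockwise around the arc with about 3 N at most. The last wrist measurement before release put the lever at 57.7° and the long mark at 57.5°. After release, the scene and top pictures show pointer and mark in one line.
- **Ring lift:** I only pushed sideways, the upward force readings stayed at noise level, and the ring looks seated in the pictures. There is no direct reading of its lift.
- **Button:** I pressed it with shut fingers after the damper was set. It met a hard stop after about 6 mm of travel, where the force jumped to 16.5 N against a 5 N spring. In the last pictures the button looks up again.
- **Other items:** in the last scene and top pictures everything else on the bench looks where it was at the start.
- **Disagreements:**
  - The visible fingertips sat about 20 mm behind the stated TCP. The button contact height confirmed this, so I went by contact force there.
  - The first estimate of the long mark's angle, from the farther view, was 58.5°. I used the close-up value of about 57.6°.
  - In the final wrist picture the post hid the pointer, so that view could not confirm the setting again.

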